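# Inspection lamp over the brake disc

## Robot

A 6-joint arm with a two-finger parallel gripper is mounted at the origin on the work surface. World frame = base frame: x ahead of the robot, y to its left, z up, the work surface at z = 0. Lengths are in m, angles in rad, forces in N, time in s.
With the tool pointing down it reaches from about 0.325 to 0.9 m from the base axis. Payload 3.5 kg.
Tool frame: the origin (TCP) lies on the mounting face of the last link; the fingertips stand 173 mm ahead of it and the grasp point (between the pads) lies 155 mm ahead of it; z points along the fingers, y is the line along which they close (so a half turn about z gives the same grasp; the last joint's range is limited). The gripper opens to 85 mm and grips with 20 to 120 N. Pads are 22 mm wide; open, the fingers measure 114 mm over their backs; the gripper's body (76 mm by 85 mm) begins 54 mm behind the grasp point. The pads swing forward as they close: fully open they stand 13 mm farther back than shut.
Start: joints at [1.088, 0.276, -0.026, 1.268, 0, 1.467], TCP at [0.232, 0.58, 0.405] pointing down, gripper open.
Joint ranges: [-3.12, 3.12], [-0.85, 1.88], [-1.08, 1.24], [-1.95, 2.15], [-1.57, 1.53], [-3.14, 3.14]. Speed limits (rad/s): [2.57, 2.57, 3.14, 3.14, 3.14, 3.14].

## Interface

Orientations are given as a unit quaternion [w, x, y, z].
In Python, from plant import ctrl gives the robot as it stands.
- The arm moves only by the tool send_rows, never from a script. Its argument "plan" is a list of rows, each a list of 3 entries, a list of its own where there are three numbers: the opening, from -1 (shut) to 1 (fully open), then the shift along the tool's x, y, z in units of 40 mm (1.0 is 40 mm), then the turn about the tool's z in units of 6 degrees (1.0 is 6 degrees). In form: [[fingers, [dx, dy, dz], spin], ...]. A call has 1 to 8 rows; each row shifts and turns the commanded pose from where the row before left it, along the tool's axes as they then stand; what a row does not reach is not made up. A row lasts 1/10 s, in which the tool goes at most 50 mm and 8.59 degrees, less where a joint would pass 70% of its speed; a pose out of reach is approached as far as the arm can. A call is refused whole if a number of a shift passes 1 or a number of a turn 1, either way. A call with a gripper value outside its range is refused whole. The fingers move at their own pace and stop on an object; the grip force is fixed at half the most. Time passes only in rows, so rows that do not move let the fingers close. It gives the time, the measured TCP pose, the force, the opening and the grip force at its end, in the units of the state.
- ctrl.get_state(): the state, without advancing time (a new reading comes with each control period).
- ctrl.camera(name): name is "scene" or "top" or "wrist"; returns a dict with "image" (480x640x3 uint8, red, green, blue), "fx", "fy", "cx", "cy" (pixels), "pose" (4x4, takes a point from camera to world coordinates); the wrist camera has in their place "tool_from_camera" (4x4, takes a point from camera to tool coordinates, whose origin is the TCP and whose axes are the flange's). Camera axes: x right, y up, looking along -z (the intrinsics and any distortion apply to the point x, -y, -z); pixel columns grow to the right and rows downward; lengths in m; the calibration is good to about 2 mm. A picture is of the moment at which its call begins: read the wrist's pose just before it. There is no depth.
- ctrl.sign_off(): hands the job in; it is judged then, once.
The state is a dict: "clock": time; "joint_positions": joint angles; "joint_velocities": joint speeds; "joint_torque": joint torques, N m; "tcp_pos": TCP position; "eef_rot": TCP orientation; "wrist_force": force on the tool from outside, world axes, zero at the start; "ft_torque": the same for the moment, N m; "grip_width": finger opening in m; "gripper_force": force on a finger pad.
Only numpy, scipy, OpenCV 4.12 (cv2) and the standard library are available. Lean on these libraries where they do the work, as an engineer would, in place of code of your own. Each camera call takes 0.05 s, during which the arm holds its last target. There are 200 camera calls.

## Task

Swing the red retaining arm of the lamp dock all the way out until it clicks into its end stop and stays there, then draw the orange inspection lamp out of its dock. Turn the lamp level with its light strip facing straight down and hold it raised about 17 cm above the bench with the strip over the centre of the brake disc, not touching the disc; leave everything else on the bench where it is. Finish while still holding the lamp steady there: do not put it down or let go.

Things in the scene. Friction and masses are not known exactly. Their poses are not given: they have to be found in the camera images.
- dock: Fixed lamp dock: dark base plate 190 x 100 x 12 mm, with an outrigger to +y carrying a steel post (22 mm across, 176 mm high) at x +80, y +100. Origin under the base. A black pocket holds the lamp's tail 50 mm deep, 1.5 mm play per side, walls 6 mm. Lamp and pocket lean 45 degrees from vertical towards the dock's +x. Yaw -0.3 to 0.3 rad; left or right of the robot, the disc on the other.
- dock_mouth (a point): Centre of the pocket's mouth on the lamp's axis, at x -15, y 0, z +65 mm in the dock's frame. The lamp comes out along direction (0.707, 0, 0.707) of the dock's frame. A steel tongue 20 mm wide lies under the lamp (strip side) up to 60 mm beyond the mouth.
- latch (a joint): Swing of the red retaining arm about the upright post, rad. Near 0 (start 0 to 0.2) it points to the dock's -y, above the lamp's upper end, blocking it; it grows anticlockwise from above, tip towards dock +x, then +y. End stop 1.75. A sprung ball resists (about 1 N at the knob) from 1.4, is passed at 1.6, then holds the arm at the stop. Elsewhere light friction (0.04 N m): it stays where left.
- latch_hinge (a point): Point on the arm's swing axis, in the post, at x +80, y +100, z +210 mm in the dock's frame.
- latch_knob (a point): Middle of the arm's black upright knob (15 mm diameter, 36 mm tall, from 192 to 228 mm above the bench; this point at 210 mm), 120 mm from the swing axis. The arm below it is 14 mm wide and 12 mm thick, from 180 to 192 mm above the bench.
- lamp: Loose stick lamp, 190 long, 32 wide, 24 mm thick, 0.2 to 0.33 kg, evenly weighted; black rubber tail half, orange head. Origin at its middle; x towards the head, y across the width, z out of its back (light strip on the -z face). Docked: tail down, back facing up and to dock -x, y level along dock y; origin 45 mm beyond the mouth, 140 mm stands free. Grip across its 32 mm width.
- lamp_light (a point): Centre of the white light strip (68 x 24 mm) on the lamp, at x +54, y 0, z -12 mm in the lamp's frame.
- disc: Fixed steel brake disc lying flat on the bench, 220 mm diameter and 20 mm thick, with a darker raised hat 136 mm across up to 40 mm. Origin under its centre.
- cartridge: Bystander: red sealant cartridge with nozzle, 50 mm diameter, 200 mm tall, origin under its base.
- spray: Bystander: white bottle with green cap, 52 mm diameter, 150 mm tall, origin under its base.
- mug: Bystander: blue mug, 80 mm diameter, 90 mm tall, origin under its base.
- bulb_box: Bystander: small yellow box, 50 x 40 x 35 mm, origin under its base.
- spanner: Bystander: steel spanner lying flat.
- tape: Bystander: roll of blue tape lying flat, 90 mm diameter, 25 mm tall.
- tin: Bystander: brass-coloured tin, 66 mm diameter, 70 mm tall, origin under its base.
Mind the look-alikes: they are no part of the job. Leave any grey look-alike of the lamp alone.

How it is judged:
By the outcome, as a careful person would: the job done as asked, in the order asked, and still so for the second after the job is handed in, while the arm keeps its last pose, push and grip.
It also fails if it takes over 64 s, if anything falls off the work surface, if the arm or the gripper's body presses on something with over 40 N, if the wrist force passes 120 N, or if a joint passes its speed limit or range.

## Working session

There is one attempt and no reset: what is moved stays moved. The work goes in short steps, Python scripts to look and compute and a tool call to move; the robot and the scene stay as the last step left them, time stands still between calls to the robot, and variables do not carry over. Pictures are saved under pics/ and viewed, at most 10 in all, crops included, and the job is handed in when it is done.

Besides the shell and the picture viewer there is one more tool, called after "Call:" in YAML: its name, and indented under it one key for each argument. send_rows: Moves the arm, as the interface text tells. Its arguments: {"type":"object","properties":{"plan":{"type":"array","items":{"type":"array"}}},"required":["plan"]}

```bash
mkdir -p pics; ls; python3 - <<'E'
from plant import ctrl
import cv2,numpy as np
s=ctrl.get_state()
print(s)
for n in("scene","top"):
    c=ctrl.camera(n); cv2.imwrite(f"pics/{n}0.png",c["image"][:,:,::-1]); np.save(n+".npy",c,allow_pickle=True)
    print(n,c["fx"],c["fy"],c["cx"],c["cy"],np.round(c["pose"],4).tolist(),[k for k in c])
c=ctrl.camera("wrist");print(c["fx"],c["fy"],c["cx"],c["cy"],c["tool_from_camera"])
E
```

```text
pics
{'clock': 0.0, 'joint_positions': array([ 1.08760443e+00,  2.77132276e-01, -2.79347975e-02,  1.26802327e+00,
       -1.13957146e-05,  1.46741822e+00]), 'joint_velocities': array([-0.00065776,  0.00202454,  0.00183389, -0.00201084,  0.00027571,
        0.00077192]), 'joint_torque': array([ 2.38473265e-03, -4.45508623e+01,  2.95202011e+01,  1.62720558e-02,
        7.59233785e-05, -3.40167659e-06]), 'tcp_pos': array([0.23151955, 0.58008692, 0.40353432]), 'eef_rot': array([-3.26144459e-04,  1.88767333e-01,  9.82021170e-01, -1.09967961e-03]), 'wrist_force': array([ 0.3775869 ,  0.31472966, -0.09454257]), 'ft_torque': array([-0.01362341, -0.04440873,  0.00555202]), 'gripper_force': 0.0, 'grip_width': 0.08574637717291446}
scene 465.92331145820725 465.92331145820725 319.45007812686487 238.67190678003107 [[-0.694, -0.6099, 0.3826, 0.9216], [0.7198, -0.5971, 0.3539, 0.3021], [0.0126, 0.521, 0.8534, 1.035], [0.0, 0.0, 0.0, 1.0]] ['image', 'fx', 'fy', 'cx', 'cy', 'pose']
top 438.4355714451466 438.4355714451466 315.94332530500077 244.819550494273 [[0.0701, 0.9711, -0.2282, 0.2342], [-0.9975, 0.0674, -0.0198, -0.0656], [-0.0038, 0.229, 0.9734, 1.3735], [0.0, 0.0, 0.0, 1.0]] ['image', 'fx', 'fy', 'cx', 'cy', 'pose']
358.266229420294 358.266229420294 319.3440213593095 242.6278253900335 [[ 1.71417764e-03  9.56673781e-01  2.91156896e-01  7.45338980e-02]
 [ 9.99998326e-01 -1.45358391e-03 -1.11132231e-03 -8.33247653e-05]
 [-6.39951939e-04  2.91158313e-01 -9.56674672e-01  3.12677247e-02]
 [ 0.00000000e+00  0.00000000e+00  0.00000000e+00  1.00000000e+00]]
```

View pics/scene0.png

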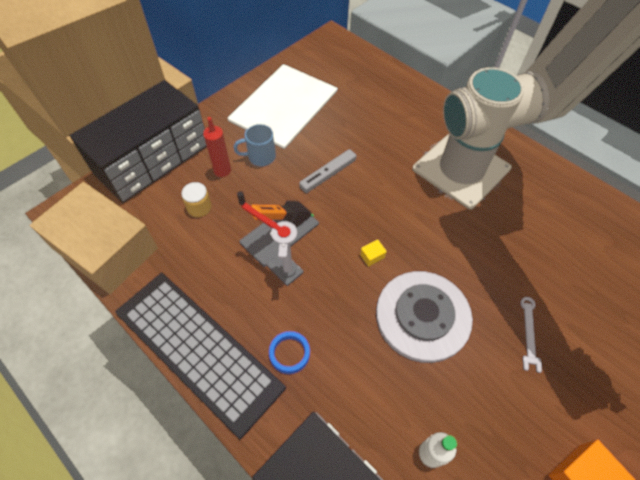

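View pics/top0.png

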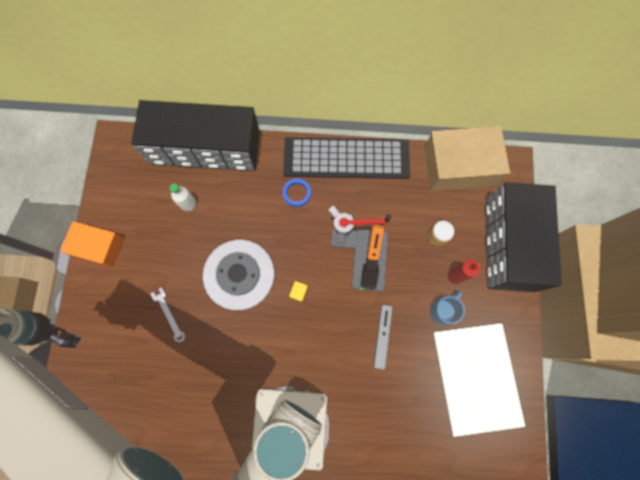

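```bash
cat >h.py <<'E'
import numpy as np,cv2
from scipy.spatial.transform import Rotation as R
def load(n): return np.load(n+".npy",allow_pickle=True).item()
def ray(c,u,v,T=None):
    T=c["pose"] if T is None else T
    d=T[:3,:3]@np.array([(u-c["cx"])/c["fx"],-(v-c["cy"])/c["fy"],-1]); return T[:3,3],d/np.linalg.norm(d)
def onz(c,u,v,z,T=None):
    o,d=ray(c,u,v,T); return o+d*(z-o[2])/d[2]
def tri(rs):
    A=sum(np.eye(3)-np.outer(d,d) for o,d in rs); b=sum((np.eye(3)-np.outer(d,d))@o for o,d in rs)
    p=np.linalg.solve(A,b); return p,[np.linalg.norm(np.cross(p-o,d)) for o,d in rs]
def proj(c,p,T=None):
    T=c["pose"] if T is None else T
    q=np.linalg.inv(T)@np.r_[p,1]; return np.array([c["cx"]-c["fx"]*q[0]/q[2],c["cy"]+c["fy"]*q[1]/q[2]])
def tool(s):
    q=s["eef_rot"]; T=np.eye(4); T[:3,:3]=R.from_quat([q[1],q[2],q[3],q[0]]).as_matrix(); T[:3,3]=s["tcp_pos"]; return T
def comps(im,lo,hi,mn=15):
    h=cv2.cvtColor(im,cv2.COLOR_RGB2HSV); m=cv2.inRange(h,np.array(lo),np.array(hi))
    n,l,st,ce=cv2.connectedComponentsWithStats(m)
    return m,[(ce[i].round(1).tolist(),st[i].tolist()) for i in range(1,n) if st[i,4]>=mn]
E
python3 - <<'E'
from h import *
t,s=load("top"),load("scene")
for n,c in(("top",t),("scene",s)):
    print(n,"orange",comps(c["image"],(8,180,120),(18,255,255))[1])
    print(n,"red",comps(c["image"],(0,180,90),(4,255,255))[1], comps(c["image"],(175,180,90),(180,255,255))[1])
    m,k=comps(c["image"],(0,0,150),(180,40,255),300)
    print(n,"white",k)
a=cv2.resize(t["image"][185:305,310:430],(480,480),interpolation=cv2.INTER_CUBIC)[:,:400]
b=cv2.resize(s["image"][180:290,225:325],(400,440),interpolation=cv2.INTER_CUBIC)
o=np.zeros((480,800,3),np.uint8);o[:,:400]=a;o[:440,400:]=b
cv2.imwrite("pics/crop1.png",o[:,:,::-1])
E
```

```text
top orange [([92.6, 243.8], [62, 223, 61, 44, 1743]), ([374.8, 241.5], [368, 225, 16, 35, 272])]
top red [([344.2, 222.0], [341, 220, 10, 5, 30]), ([369.1, 221.4], [352, 220, 33, 4, 88])] []
top white [([43.6, 157.5], [0, 109, 135, 126, 8841]), ([345.6, 132.0], [259, 125, 171, 15, 880]), ([587.2, 179.5], [505, 140, 135, 92, 7399]), ([182.2, 198.7], [171, 187, 22, 23, 303]), ([443.6, 230.2], [434, 220, 21, 21, 333]), ([238.4, 275.1], [203, 239, 72, 72, 2587]), ([382.9, 339.1], [375, 305, 17, 64, 585]), ([478.3, 379.8], [433, 323, 93, 114, 7776]), ([45.7, 437.7], [0, 355, 139, 125, 8472]), ([290.3, 428.2], [247, 387, 82, 93, 3727])]
scene orange [([270.1, 210.6], [251, 204, 35, 16, 338]), ([590.6, 464.4], [549, 439, 87, 41, 2144])]
scene red [([212.6, 134.0], [204, 127, 18, 14, 159]), ([265.8, 219.8], [242, 203, 47, 33, 286])] []
scene white [([428.2, 24.6], [348, 0, 166, 66, 5386]), ([514.7, 65.5], [469, 30, 71, 77, 1697]), ([283.5, 103.7], [228, 64, 110, 84, 4551]), ([591.6, 143.4], [535, 111, 105, 75, 2710]), ([329.0, 167.6], [300, 150, 56, 39, 476]), ([71.0, 355.4], [0, 160, 204, 320, 26253]), ([193.5, 191.6], [182, 182, 24, 20, 381]), ([469.9, 194.1], [452, 183, 30, 23, 390]), ([284.0, 238.5], [270, 221, 28, 37, 426]), ([423.8, 317.8], [377, 271, 96, 90, 4069]), ([437.0, 451.5], [422, 433, 34, 34, 652])]
```

View pics/crop1.png

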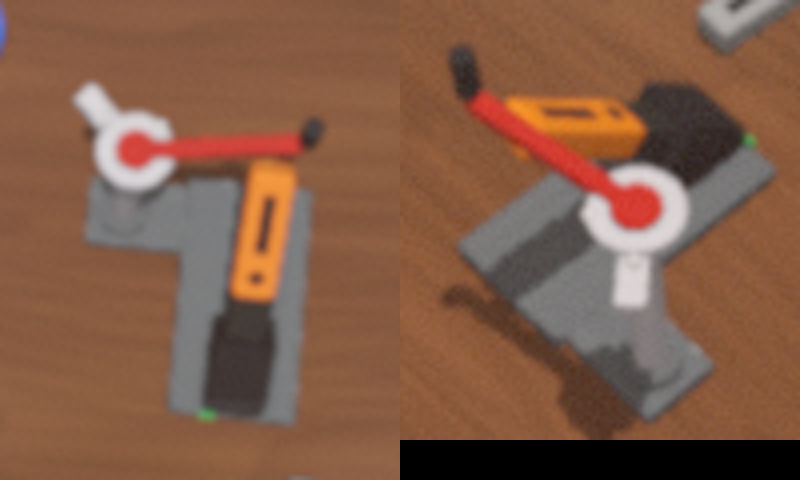

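Left crop shows the orange lamp with knob at top pixel (388,217.5), hub (343.8,222.5). Right crop shows knob at scene (240.7,198), hub (283.7,231.2). The grey stick at top (383,337) is the look-alike: loose, grey, not docked. The orange one, docked under the red arm, is the one meant.

```bash
python3 - <<'E'
from h import *
t,s=load("top"),load("scene")
print("hub",tri([ray(t,343.75,222.5),ray(s,283.7,231.2)]), onz(t,343.75,222.5,.2),onz(s,283.7,231.2,.2))
print("knob",tri([ray(t,388.2,217.5),ray(s,240.7,198)]),onz(t,388.2,217.5,.21),onz(s,240.7,198,.21))
c=[onz(t,310+u/4,185+v/4,.012) for u,v in((168,410),(295,422),(312,190),(190,178))]
print(np.round(c,4)); cc=(c[0]+c[2])/2; e=(c[2]-c[1]); print("plate centre",cc,"yaw",np.arctan2(e[1],e[0]),[np.linalg.norm(c[i]-c[i-1]) for i in range(4)])
c=[onz(s,225+(u-400)/4,180+v/4,.012) for u,v in((775,165),(460,243))]; print("scene corners",c)
# disc
for n,cam,lo in(("top",t,None),("scene",s,None)):
    m,_=comps(cam["image"],(0,0,150),(180,40,255))
    n_,l,st,ce=cv2.connectedComponentsWithStats(m)
    i=[i for i in range(1,n_) if 2000<st[i,4]<4500 and 200<st[i,0]<400 and 230<st[i,1]<280][0]
    k=cv2.findContours((l==i).astype(np.uint8),cv2.RETR_EXTERNAL,cv2.CHAIN_APPROX_NONE)[0][0]
    el=cv2.fitEllipse(cv2.convexHull(k)); print(n,el,onz(cam,*el[0],.02))
E
```

```text
hub (array([ 0.58209723, -0.11571718,  0.18901101]), [np.float64(0.0010014826124042208), np.float64(0.0010014826124042108)]) [ 0.5782815  -0.11442886  0.2       ] [ 0.58696245 -0.11119633  0.2       ]
knob (array([ 0.59770598, -0.23534847,  0.21064672]), [np.float64(0.00042312430127143297), np.float64(0.0004231243012712494)]) [ 0.5981822  -0.23579043  0.21      ] [ 0.59726388 -0.23536081  0.21      ]
[[ 0.4248 -0.1596  0.012 ]
 [ 0.4223 -0.2586  0.012 ]
 [ 0.6099 -0.2657  0.012 ]
 [ 0.6131 -0.1677  0.012 ]]
plate centre [ 0.51732963 -0.21268858  0.012     ] yaw -0.03783202114951179 [np.float64(0.18847804053858505), np.float64(0.09904680859106221), np.float64(0.18772761419052622), np.float64(0.09814817616842629)]
scene corners [array([ 0.42565325, -0.16079226,  0.012     ]), array([ 0.60980284, -0.26315288,  0.012     ])]
top ((238.09190368652344, 274.5306091308594), (69.95362091064453, 72.7209701538086), 52.735618591308594) [0.43953921 0.19786116 0.02      ]
scene ((424.1599426269531, 315.75823974609375), (86.18038940429688, 98.56729888916016), 120.603759765625) [0.44746268 0.20091263 0.02      ]
```

Call:
send_rows:
  plan:
    - [-0.3, [-0.5, -0.5, -0.7], 1]
    - [-0.3, [-0.6, -0.5, -0.7], 1]
    - [-0.3, [-0.8, -0.5, 0], 1]
    - [-0.3, [-0.8, -0.4, 0], 1]
    - [-0.3, [-0.9, -0.3, 0], 1]
    - [-0.3, [-0.9, -0.2, 0], 1]
    - [-0.3, [-0.9, -0.1, 0], 1]
    - [-0.3, [-0.9, 0, 0], 1]

```text
clock: 0.95
tcp_pos: [0.3491, 0.3247, 0.4605]
eef_rot: [-0.0, 0.574, 0.819, -0.0]
wrist_force: [0.6, -0.1, -0.1]
grip_width: 0.03
gripper_force: 0.0
```

```bash
cat >>h.py <<'E'
def go(s,p,phi=None):
    """steps (units) in tool axes from measured pose to TCP target p; spin units to bring tool y to heading phi"""
    T=tool(s); d=T[:3,:3].T@(np.array(p)-T[:3,3])/.04; f=np.arctan2(T[1,1],T[0,1])
    sp=None if phi is None else np.degrees((f-phi+np.pi)%(2*np.pi)-np.pi)/6
    print("t",round(s["clock"],2),"tcp",T[:3,3].round(4),"phi",f.round(3),"tilt",T[2,2].round(4),"units",d.round(2),"spin",sp,"F",s["wrist_force"].round(1),"w",round(s["grip_width"],4),"gf",round(s["gripper_force"],1))
    if sp is not None:
        a=np.radians(6*sp);print(" after spin:",(np.array([[np.cos(a),np.sin(a),0],[-np.sin(a),np.cos(a),0],[0,0,1]])@d).round(2))
E
python3 - <<'E'
from h import *; from plant import ctrl
go(ctrl.get_state(),[.5977,-.2353,.46],.13)
E
```

```text
t 0.95 tcp [0.3491 0.3247 0.4605] phi 0.349 tilt -1.0 units [-1.528e+01  1.050e+00  1.000e-02] spin 2.0923289615488616 F [ 0.6 -0.1 -0.1] w 0.03 gf 0.0
 after spin: [-1.469e+01  4.350e+00  1.000e-02]
```

Call:
send_rows:
  plan:
    - [-0.3, [0, 0, 0], 1]
    - [-0.3, [0, 0, 0], 1]
    - [-0.3, [-1, 0.3, 0], 0.1]
    - [-0.3, [-1, 0.3, 0], 0]
    - [-0.3, [-1, 0.3, 0], 0]
    - [-0.3, [-1, 0.3, 0], 0]
    - [-0.3, [-1, 0.3, 0], 0]
    - [-0.3, [-1, 0.3, 0], 0]

```text
clock: 1.75
tcp_pos: [0.4527, 0.0964, 0.4605]
eef_rot: [-0.0, 0.658, 0.753, 0.0]
wrist_force: [1.2, 1.2, -0.5]
grip_width: 0.0298
gripper_force: 0.0
```

Call:
send_rows:
  plan:
    - [-0.3, [-1, 0.3, 0], 0]
    - [-0.3, [-1, 0.3, 0], 0]
    - [-0.3, [-1, 0.3, 0], 0]
    - [-0.3, [-1, 0.3, 0], 0]
    - [-0.3, [-1, 0.3, 0], 0]
    - [-0.3, [-1, 0.3, 0], 0]
    - [-0.3, [-1, 0.3, 0], 0]
    - [-0.3, [-1, 0.2, 0], 0]

```text
clock: 2.55
tcp_pos: [0.5868, -0.2086, 0.4601]
eef_rot: [-0.0, 0.658, 0.753, 0.0]
wrist_force: [1.4, 0.9, 0.2]
grip_width: 0.0299
gripper_force: 0.0
```

```bash
python3 - <<'E'
from h import *; from plant import ctrl
s=ctrl.get_state()
go(s,[.5977,-.2353,.46],.13)
c=ctrl.camera("wrist"); T=tool(s)@c["tool_from_camera"]
print("knob top exp px",proj(c,[.5977,-.2353,.228],T),"hub",proj(c,[.582,-.1157,.2],T))
cv2.imwrite("pics/w1.png",c["image"][:,:,::-1]); c["pose"]=T; np.save("w1.npy",c,allow_pickle=True)
E
```

```text
t 2.55 tcp [ 0.5868 -0.2086  0.4601] phi 0.133 tilt -1.0 units [-0.7   0.18  0.  ] spin 0.031497211095234935 F [1.4 0.9 0.2] w 0.0299 gf 0.0
 after spin: [-0.7   0.18  0.  ]
knob top exp px [331.15075897 306.51319416] hub [332.53882879 101.85429676]
```

View pics/w1.png

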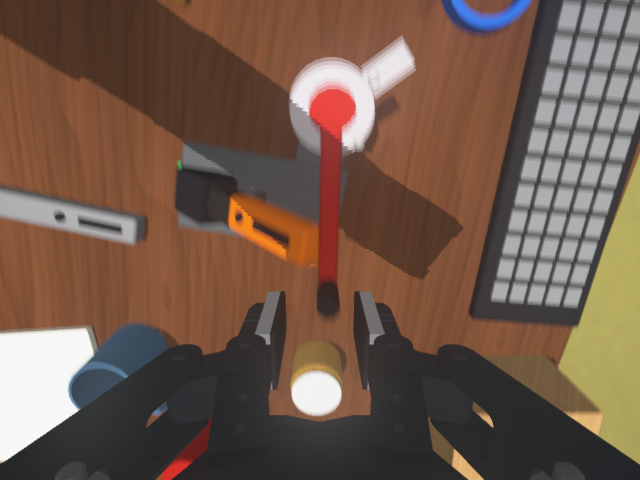

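Knob top shows at wrist pixel (328,303), within 2 mm of the prediction; hub at (332,109). Descending to cage the knob.

Call:
send_rows:
  plan:
    - [-0.3, [-0.7, 0.15, 0], 0]
    - [-0.3, [0, 0, 0], 0]
    - [-0.3, [0, 0, 0.6], 0]
    - [-0.3, [0, 0, 0.6], 0]
    - [-0.3, [0, 0, 0.6], 0]
    - [-0.3, [0, 0, 0.4], 0]
    - [-0.3, [0, 0, 0], 0]

```text
clock: 3.3
tcp_pos: [0.5945, -0.2325, 0.3693]
eef_rot: [-0.003, 0.658, 0.753, -0.001]
wrist_force: [-1.4, 0.5, -0.2]
grip_width: 0.0301
gripper_force: 0.0
```

```bash
python3 - <<'E'
from h import *; from plant import ctrl
go(ctrl.get_state(),[.5977,-.2353,.372],.13)
E
```

```text
t 3.3 tcp [ 0.5945 -0.2325  0.3693] phi 0.134 tilt -1.0 units [-0.08  0.07 -0.07] spin 0.03688558184036433 F [-1.4  0.5 -0.2] w 0.0301 gf 0.0
 after spin: [-0.08  0.07 -0.07]
```

Call:
send_rows:
  plan:
    - [-0.3, [0, 0.3, 0], -1]
    - [-0.3, [0.02, 0.31, 0], -1]
    - [-0.3, [0.02, 0.31, 0], -1]
    - [-0.3, [0.02, 0.31, 0], -1]
    - [-0.3, [0.02, 0.31, 0], -1]
    - [-0.3, [0.02, 0.31, 0], -1]
    - [-0.3, [0.02, 0.31, 0], -1]

```text
clock: 4.0
tcp_pos: [0.6704, -0.1925, 0.3742]
eef_rot: [0.001, 0.343, 0.939, -0.0]
wrist_force: [-0.5, -1.3, 0.9]
grip_width: 0.0301
gripper_force: 0.3
```

```bash
cat >>h.py <<'E'
def hub(s):
    d=s["tcp_pos"][:2]-np.array([.582,-.1157]); T=tool(s); f=np.arctan2(T[1,1],T[0,1])
    print("r",np.linalg.norm(d).round(4),"latch(tcp)",(np.arctan2(d[1],d[0])+np.pi/2+.04).round(3),"latch(phi)",round(f+.04,3),"F",s["wrist_force"].round(1),"z",s["tcp_pos"][2].round(4),"w",s["grip_width"])
E
python3 - <<'E'
from h import *; from plant import ctrl
hub(ctrl.get_state())
E
```

```text
r 0.1171 latch(tcp) 0.895 latch(phi) 0.911 F [-0.5 -1.3  0.9] z 0.3742 w 0.03013479134327292
```

Call:
send_rows:
  plan:
    - [-0.3, [0.01, 0.31, 0], -1]
    - [-0.3, [0.01, 0.31, 0], -1]
    - [-0.3, [0.02, 0.31, 0], -1]
    - [-0.3, [0.02, 0.31, 0], -1]
    - [-0.3, [0.02, 0.31, 0], -1]
    - [-0.3, [0.02, 0.31, 0], -1]
    - [-0.3, [0.02, 0.31, 0], -1]
    - [-0.3, [0.02, 0.31, 0], -1]

```text
clock: 4.8
tcp_pos: [0.697, -0.1, 0.3743]
eef_rot: [0.001, -0.069, 0.998, -0.001]
wrist_force: [1.1, -0.8, 0.5]
grip_width: 0.0299
gripper_force: 0.4
```

Call:
send_rows:
  plan:
    - [-0.3, [0, 0.1, 0], -0.3]
    - [-0.3, [0, 0.1, 0], 0]
    - [-0.3, [0, 0.05, 0], 0]
    - [-0.3, [0, 0, 0], 0]

```text
clock: 5.2
tcp_pos: [0.6955, -0.092, 0.3737]
eef_rot: [0.001, -0.081, 0.997, -0.002]
wrist_force: [0.5, -5.3, 1.2]
grip_width: 0.0297
gripper_force: 2.3
```

```bash
python3 - <<'E'
from h import *; from plant import ctrl
hub(ctrl.get_state())
E
```

```text
r 0.1159 latch(tcp) 1.817 latch(phi) 1.773 F [ 0.5 -5.3  1.2] z 0.3737 w 0.029749945864123307
```

Call:
send_rows:
  plan:
    - [-0.3, [0, -0.3, 0], 0]
    - [-0.3, [0, 0, 0], 0]
    - [-0.3, [0, 0, -0.5], 0]
    - [-0.3, [0, 0, -0.9], 0]
    - [-0.3, [0, 0, -0.9], 0]
    - [-0.3, [0, -0.7, 0], 0]
    - [-0.3, [0.5, -0.8, 0], 0]
    - [-0.3, [0, 0, 0], 0]

```text
clock: 6.0
tcp_pos: [0.6861, -0.1684, 0.4648]
eef_rot: [-0.0, -0.08, 0.997, -0.0]
wrist_force: [0.3, 0.1, 0.5]
grip_width: 0.03
gripper_force: 0.0
```

```bash
python3 - <<'E'
from h import *; from plant import ctrl
s=ctrl.get_state(); c=ctrl.camera("wrist"); c["pose"]=tool(s)@c["tool_from_camera"]; np.save("w2.npy",c,allow_pickle=True)
t=ctrl.camera("top"); np.save("top2.npy",t,allow_pickle=True); sc=ctrl.camera("scene"); np.save("scene2.npy",sc,allow_pickle=True)
yaw=-.04; O=np.array([.4982,-.2124,0]); Rz=R.from_euler("z",yaw).as_matrix()
P=O+Rz@[.0419,0,.1389]
for n,k in(("top",t),("scene",sc),("wrist",c)):
    m,l=comps(k["image"],(8,180,100),(18,255,255),60); print(n,"pred",proj(k,P).round(1),l)
    m,l=comps(k["image"],(0,150,90),(4,255,255)); print("  red",l)
print("knob pred", [proj(k,[.701,-.099,.21]).round(1) for k in (t,sc,c)])
o=np.zeros((480,800,3),np.uint8); o[:,:480]=c["image"][:,80:560]
o[:320,480:]=cv2.resize(sc["image"][180:280,225:325],(320,320)); cv2.imwrite("pics/w2.png",o[:,:,::-1])
E
```

```text
top pred [376.2 243.3] [([92.6, 243.8], [62, 223, 61, 44, 1747])]
  red [([466.6, 270.7], [450, 260, 30, 23, 370])]
scene pred [269.2 207.1] [([266.1, 211.6], [248, 204, 38, 16, 480]), ([590.6, 464.5], [548, 439, 88, 41, 2149])]
  red [([268.5, 248.7], [249, 227, 41, 48, 369])]
wrist pred [289.4  22.8] [([286.1, 63.1], [255, 0, 66, 96, 1656]), ([294.4, 32.2], [284, 11, 18, 42, 65])]
  red [([420.7, 161.9], [399, 76, 53, 198, 4943])]
knob pred [array([340.9, 179.5]), array([246.4, 266.6]), array([416.5, 288.4])]
```

View pics/w2.png

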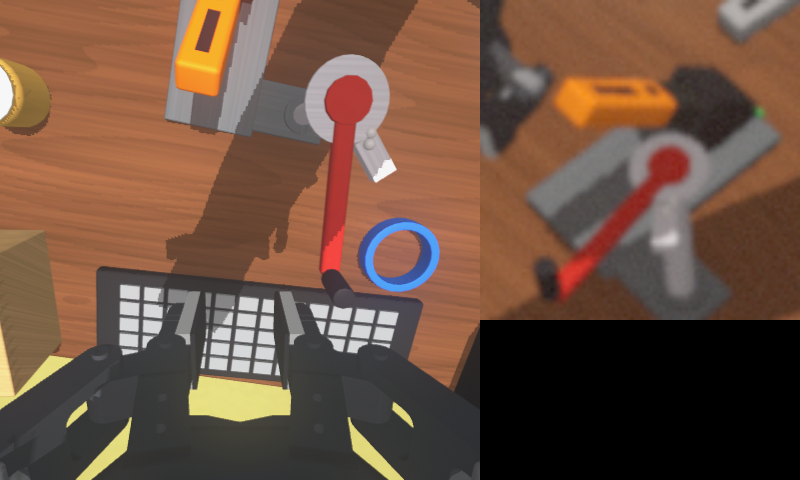

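The wrist crop shows the red arm swung out with the knob at full-image (417,288), matching the 1.75 rad prediction, so it's latched. The lamp head is clear at full-image (286,60). Now moving above the lamp.

```bash
python3 - <<'E'
from h import *; from plant import ctrl
go(ctrl.get_state(),[.548,-.2144,.44],1.53)
E
```

```text
t 6.15 tcp [ 0.687  -0.1651  0.4643] phi 1.735 tilt -1.0 units [ 3.63 -0.65  0.61] spin 1.9533692284829594 F [-0.3  1.2 -0.6] w 0.03 gf 0.0
 after spin: [ 3.42 -1.37  0.61]
```

Call:
send_rows:
  plan:
    - [0.4, [0, 0, 0], 1]
    - [0.4, [0, 0, 0], 0.95]
    - [0.4, [0.8, -0.35, 0], 0]
    - [0.4, [0.9, -0.35, 0], 0]
    - [0.4, [0.9, -0.35, 0], 0]
    - [0.4, [0.8, -0.3, 0.2], 0]
    - [0.4, [0, 0, 0], 0]
    - [0.4, [0, 0, 0], 0]

```text
clock: 6.95
tcp_pos: [0.5488, -0.2129, 0.4566]
eef_rot: [0.0, 0.02, 1.0, 0.0]
wrist_force: [0.6, -1.1, 0.0]
grip_width: 0.06
gripper_force: 0.0
```

```bash
python3 - <<'E'
from h import *; from plant import ctrl
s=ctrl.get_state(); c=ctrl.camera("wrist"); c["pose"]=tool(s)@c["tool_from_camera"]; np.save("w3.npy",c,allow_pickle=True)
go(s,[.548,-.2144,.286],1.53)
yaw=-.04; O=np.array([.4982,-.2124,0]); Rz=R.from_euler("z",yaw).as_matrix()
m,l=comps(c["image"],(6,150,80),(18,255,255),200); print(l)
a=np.array([.707,0,.707]);b=np.array([-.707,0,.707]);mo=np.array([-.015,0,.065])
im=c["image"].copy()
for k,y in((.14,.016),(.14,-.016),(.047,.016),(.047,-.016)):
    p=proj(c,O+Rz@(mo+k*a+.012*b+[0,y,0])); print(p.round(1)); cv2.circle(im,tuple(int(v) for v in p.round()),3,(0,255,0),1)
cv2.imwrite("pics/w3.png",im[:,:,::-1])
E
```

```text
t 6.95 tcp [ 0.5488 -0.2129  0.4566] phi 1.531 tilt -1.0 units [ 0.02 -0.04  4.26] spin 0.013304066844540741 F [ 0.6 -1.1  0. ] w 0.06 gf 0.0
 after spin: [ 0.02 -0.04  4.26]
[([516.9, 54.8], [463, 0, 114, 110, 5112]), ([316.7, 226.1], [296, 165, 42, 117, 3722]), ([137.3, 244.6], [102, 232, 56, 49, 358])]
[337.7 270.9]
[295.4 270.9]
[335.2 173.6]
[298.7 173.5]
```

View pics/w3.png

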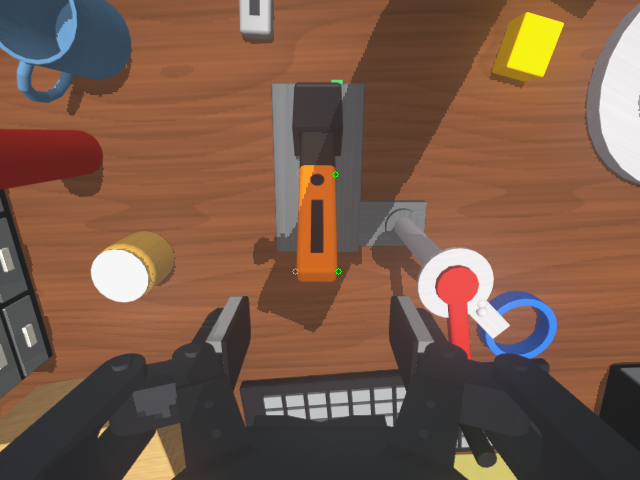

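The green marks fit the lamp's back face (rows 172–271, columns 296–338). It is aligned, so descend and grip.

Call:
send_rows:
  plan:
    - [0.3, [0, 0, 0.8], 0]
    - [0.3, [0, 0, 0.9], 0]
    - [0.3, [0, 0, 0.9], 0]
    - [0.3, [0, 0, 0.8], 0]
    - [0.3, [0, 0, 0.5], 0]
    - [0.3, [0, 0, 0.35], 0]
    - [0.3, [0, 0, 0], 0]
    - [-0.1, [0, 0, 0], 0]

```text
clock: 7.8
tcp_pos: [0.5502, -0.2135, 0.2874]
eef_rot: [0.001, 0.019, 1.0, -0.0]
wrist_force: [1.0, 0.2, 2.0]
grip_width: 0.0422
gripper_force: 0.0
```

Call:
send_rows:
  plan:
    - [-1, [0, 0, 0], 0]
    - [-1, [0, 0, 0], 0]
    - [-1, [0, 0, 0], 0]
    - [-1, [0, 0, 0], 0]
    - [-1, [0, 0, 0], 0]

```text
clock: 8.3
tcp_pos: [0.5501, -0.214, 0.2884]
eef_rot: [0.002, 0.02, 1.0, -0.001]
wrist_force: [1.9, 0.7, 5.5]
grip_width: 0.0311
gripper_force: 60.0
```

Call:
send_rows:
  plan:
    - [-1, [-0.1, 0, -0.1], 0]
    - [-1, [-0.2, 0, -0.2], 0]
    - [-1, [-0.2, 0, -0.2], 0]
    - [-1, [0, 0, 0], 0]

```text
clock: 8.7
tcp_pos: [0.5703, -0.2145, 0.308]
eef_rot: [0.001, 0.02, 1.0, -0.0]
wrist_force: [-1.9, -0.0, 0.6]
grip_width: 0.0309
gripper_force: 60.1
```

Call:
send_rows:
  plan:
    - [-1, [-0.2, 0, -0.2], 0]
    - [-1, [-0.3, 0, -0.3], 0]
    - [-1, [-0.3, 0, -0.3], 0]
    - [-1, [-0.3, 0, -0.3], 0]
    - [-1, [-0.3, 0, -0.3], 0]
    - [-1, [-0.3, 0, -0.3], 0]
    - [-1, [0, 0, 0], 0]

```text
clock: 9.4
tcp_pos: [0.6392, -0.2174, 0.3769]
eef_rot: [0.003, 0.019, 1.0, -0.001]
wrist_force: [0.0, -0.7, -1.7]
grip_width: 0.0311
gripper_force: 59.9
```

```bash
python3 - <<'E'
from h import *; from plant import ctrl
t=load("top")
for n,u,v,z in(("tape left edge",282,192,.0),("tape low",297,208,0),("spray cap",175,188,.15),("spray base",190,209,0),("disc far",238,239,.02),("kb near left",284,176,.02),("drawer near",257,172,.03),("box",299,292,.03)): print(n,onz(t,u,v,z).round(3))
s=ctrl.get_state(); go(s,s["tcp_pos"],3.14)
c=ctrl.camera("wrist"); cv2.imwrite("pics/w4.png",c["image"][:,:,::-1])
E
```

```text
tape left edge [0.728 0.087 0.   ]
tape low [0.676 0.033 0.   ]
spray cap [0.665 0.388 0.15 ]
spray base [0.648 0.384 0.   ]
disc far [0.553 0.211 0.02 ]
kb near left [0.777 0.083 0.02 ]
drawer near [0.78  0.172 0.03 ]
box [0.397 0.003 0.03 ]
t 9.4 tcp [ 0.6392 -0.2174  0.3769] phi 1.532 tilt -1.0 units [0. 0. 0.] spin -15.355463078392091 F [ 0.  -0.7 -1.7] w 0.0311 gf 59.9
 after spin: [0. 0. 0.]
```

View pics/w4.png

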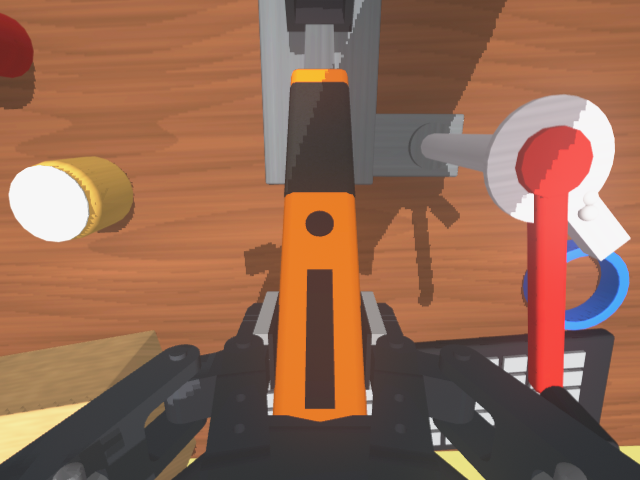

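The lamp is fully out, square in the grip and clear of the tongue (tail end at pixel (320,75)). Next: carry it to the free bench patch behind the disc, tilt it flat there by pressing the tail on the bench, and regrip it level.

Call:
send_rows:
  plan:
    - [-1, [0, 0, -0.9], 0]
    - [-1, [0, 0, -1], 0]
    - [-1, [0, 0, -1], -1]
    - [-1, [0, 0, -0.9], -1]
    - [-1, [0, 0, 0], -1]
    - [-1, [0, 0, 0], -1]
    - [-1, [0, 0, 0], -1]
    - [-1, [0, 0, 0], -1]

```text
clock: 10.25
tcp_pos: [0.6364, -0.2169, 0.5254]
eef_rot: [-0.001, -0.292, 0.956, 0.001]
wrist_force: [-0.9, -1.0, -2.8]
grip_width: 0.0313
gripper_force: 60.2
```

Call:
send_rows:
  plan:
    - [-1, [-0.4, 0.6, 0], -1]
    - [-1, [-0.5, 0.6, 0], -1]
    - [-1, [-0.6, 0.6, 0], -1]
    - [-1, [-0.7, 0.5, 0], -1]
    - [-1, [-0.8, 0.4, 0], -1]
    - [-1, [-0.8, 0.3, 0], -1]
    - [-1, [-0.8, 0.2, 0], -1]
    - [-1, [-0.8, 0.1, 0], -1]

```text
clock: 11.05
tcp_pos: [0.652, 0.0471, 0.5254]
eef_rot: [-0.001, -0.656, 0.755, 0.001]
wrist_force: [-0.3, 0.0, -2.1]
grip_width: 0.0313
gripper_force: 60.3
```

```bash
python3 - <<'E'
from h import *; from plant import ctrl
go(ctrl.get_state(),[.62,.177,.29],3.14)
E
```

```text
t 11.05 tcp [0.652  0.0471 0.5254] phi 3.002 tilt -1.0 units [-3.11  1.23  5.89] spin -1.320965446206608 F [-0.3  0.  -2.1] w 0.0313 gf 60.3
 after spin: [-3.24  0.79  5.89]
```

Call:
send_rows:
  plan:
    - [-1, [0, 0, 0], -1]
    - [-1, [0, 0, 0], -0.3]
    - [-1, [-0.8, 0.2, 0], 0]
    - [-1, [-0.8, 0.2, 0], 0]
    - [-1, [-0.8, 0.2, 0], 0]
    - [-1, [-0.8, 0.2, 0], 0]
    - [-1, [0, 0, 0.8], 0]
    - [-1, [0, 0, 0.9], 0]

```text
clock: 11.85
tcp_pos: [0.6212, 0.1752, 0.459]
eef_rot: [0.001, -0.705, 0.709, -0.001]
wrist_force: [0.3, -0.1, -2.6]
grip_width: 0.0313
gripper_force: 60.5
```

Call:
send_rows:
  plan:
    - [-1, [0, 0, 0.9], 0]
    - [-1, [0, 0, 0.9], 0]
    - [-1, [0, 0, 0.9], 0]
    - [-1, [0, 0, 0.7], 0]
    - [-1, [0, 0, 0.5], 0]
    - [-1, [0, 0, 0.2], 0]
    - [-1, [0, 0, 0], 0]

```text
clock: 12.55
tcp_pos: [0.6205, 0.1737, 0.2926]
eef_rot: [-0.002, -0.704, 0.71, 0.001]
wrist_force: [0.1, -0.4, -1.5]
grip_width: 0.0311
gripper_force: 60.2
```

```bash
python3 - <<'E'
from h import *; from plant import ctrl
go(ctrl.get_state(),[.62,.177,.264],3.14)
E
```

```text
t 12.55 tcp [0.6205 0.1737 0.2926] phi 3.133 tilt -1.0 units [-0.08  0.01  0.72] spin -0.06304588075405089 F [ 0.1 -0.4 -1.5] w 0.0311 gf 60.2
 after spin: [-0.08  0.01  0.72]
```

Call:
send_rows:
  plan:
    - [-1, [0, 0, 0.4], 0]
    - [-1, [0, 0, 0.3], 0]
    - [-1, [0, 0, 0], 0]
    - [-1, [-0.14, 0, 0.13], 0]
    - [-1, [-0.13, 0, 0.13], 0]
    - [-1, [-0.12, 0, 0.14], 0]
    - [-1, [0, 0, 0], 0]

```text
clock: 13.25
tcp_pos: [0.6224, 0.1909, 0.251]
eef_rot: [0.001, -0.705, 0.709, -0.0]
wrist_force: [1.0, 0.4, 2.7]
grip_width: 0.0311
gripper_force: 59.8
```

```bash
python3 - <<'E'
from h import *; from plant import ctrl
s=ctrl.get_state();go(s,[.62,.177,.264],3.14); print(s["ft_torque"])
E
```

```text
t 13.25 tcp [0.6224 0.1909 0.251 ] phi 3.135 tilt -1.0 units [ 0.35  0.06 -0.32] spin -0.046497967173355415 F [1.  0.4 2.7] w 0.0311 gf 59.8
 after spin: [ 0.35  0.06 -0.32]
[-0.16594149 -0.29952334  0.09160016]
```

Call:
send_rows:
  plan:
    - [-1, [-0.12, 0, 0.14], 0]
    - [-1, [-0.24, 0, 0.3], 0]
    - [-1, [-0.2, 0, 0.31], 0]
    - [-1, [-0.18, 0, 0.32], 0]
    - [-1, [-0.14, 0, 0.34], 0]
    - [-1, [0, 0, 0], 0]

```text
clock: 13.85
tcp_pos: [0.621, 0.2255, 0.1912]
eef_rot: [-0.001, -0.705, 0.709, 0.001]
wrist_force: [0.7, -0.5, 0.0]
grip_width: 0.0311
gripper_force: 59.2
```

```bash
python3 - <<'E'
from h import *; from plant import ctrl
s=ctrl.get_state();go(s,[.62,.226,.174],3.14); print(s["ft_torque"])
c=ctrl.camera("wrist"); cv2.imwrite("pics/w5.png",c["image"][:,:,::-1])
E
```

```text
t 13.85 tcp [0.621  0.2255 0.1912] phi 3.135 tilt -1.0 units [-0.01  0.02  0.43] spin -0.047734775247996554 F [ 0.7 -0.5  0. ] w 0.0311 gf 59.2
 after spin: [-0.01  0.02  0.43]
[-0.3708245  -0.20788075  0.19057464]
```

View pics/w5.png

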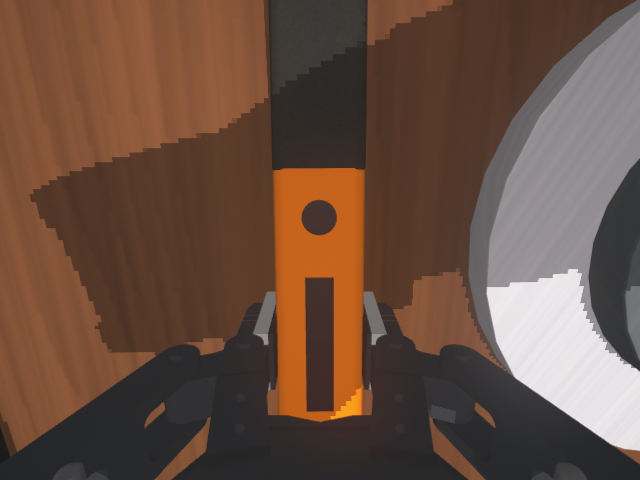

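The lamp pivots in the grip as intended and is nearly flat, with its tail at the top of the frame and its head between the pads. Finishing the lay-down, then release and regrip.

Call:
send_rows:
  plan:
    - [-1, [-0.06, 0, 0.2], 0]
    - [-1, [-0.04, 0, 0.15], 0]
    - [-1, [0, 0, 0], 0]
    - [-0.2, [0, 0, 0], 0]
    - [-0.2, [0, 0, 0], 0]
    - [-0.2, [0, 0, 0], 0]

```text
clock: 14.5
tcp_pos: [0.6222, 0.2288, 0.1804]
eef_rot: [0.0, -0.704, 0.71, 0.0]
wrist_force: [0.8, 0.3, -0.8]
grip_width: 0.034
gripper_force: 0.0
```

```bash
python3 - <<'E'
from h import *; from plant import ctrl
s=ctrl.get_state();go(s,[.62,.226,.1755],3.14)
c=ctrl.camera("wrist"); c["pose"]=tool(s)@c["tool_from_camera"]
m,_=comps(c["image"],(5,150,40),(18,255,255))
for r in(180,220,260):
    x=np.where(m[r,230:400])[0]; x=x[x>20]; print(r,[onz(c,230+u,r,.024).round(4) for u in(x.min(),x.max())] if len(x) else None)
m2=m[:,290:350].max(1); r=np.where(m2)[0]; print("orange rows",r.min(),r.max(),"boundary",onz(c,319,r[r>100].min(),.024))
E
```

```text
t 14.5 tcp [0.6222 0.2288 0.1804] phi 3.133 tilt -1.0 units [0.07 0.05 0.12] spin -0.06321327646294268 F [ 0.8  0.3 -0.8] w 0.034 gf 0.0
 after spin: [0.07 0.06 0.12]
180 [array([0.6365, 0.17  , 0.024 ]), array([0.6057, 0.1702, 0.024 ])]
220 [array([0.6368, 0.1842, 0.024 ]), array([0.6056, 0.1844, 0.024 ])]
260 [array([0.6366, 0.1995, 0.024 ]), array([0.6059, 0.1997, 0.024 ])]
orange rows 173 420 boundary [0.62159447 0.16772021 0.024     ]
```

Call:
send_rows:
  plan:
    - [-0.2, [0, 0.02, 0.1], 0]
    - [-1, [0, 0, 0], 0]
    - [-1, [0, 0, 0], 0]
    - [-1, [0, 0, 0], 0]
    - [-1, [0, 0, 0], 0]
    - [-1, [0, 0, -0.3], 0]
    - [-1, [0, 0, -0.5], 0]
    - [-1, [0, 0, 0], 0]

```text
clock: 15.35
tcp_pos: [0.6226, 0.2292, 0.2112]
eef_rot: [0.002, -0.704, 0.71, -0.001]
wrist_force: [1.2, -0.2, -2.5]
grip_width: 0.0305
gripper_force: 62.0
```

```bash
python3 - <<'E'
from h import *; from plant import ctrl
s=ctrl.get_state();go(s,[.62,.226,.1755],3.14)
# hat: dark-grey blob inside disc, both start views
for n,(x0,y0,x1,y1) in(("top",(205,241,272,308)),("scene",(380,275,470,358))):
    c=load(n); g=cv2.cvtColor(c["image"],cv2.COLOR_RGB2GRAY); h=cv2.cvtColor(c["image"],cv2.COLOR_RGB2HSV)
    z=np.zeros_like(g); z[y0:y1,x0:x1]=((g<150)&(h[:,:,1]<60))[y0:y1,x0:x1]*255
    z=cv2.morphologyEx(z,cv2.MORPH_CLOSE,np.ones((5,5)))
    k=max(cv2.findContours(z,cv2.RETR_EXTERNAL,cv2.CHAIN_APPROX_NONE)[0],key=cv2.contourArea)
    e=cv2.fitEllipse(k); print(n,"hat",e,onz(c,*e[0],.04))
    z=np.zeros_like(g); q=15; u,v=int(e[0][0]),int(e[0][1]); z[v-q:v+q,u-q:u+q]=(g<70)[v-q:v+q,u-q:u+q]*255
    k=max(cv2.findContours(z,cv2.RETR_EXTERNAL,cv2.CHAIN_APPROX_NONE)[0],key=cv2.contourArea)
    e=cv2.fitEllipse(k); print(n,"bore",e,onz(c,*e[0],.04))
E
```

```text
t 15.35 tcp [0.6226 0.2292 0.2112] phi 3.134 tilt -1.0 units [0.08 0.07 0.89] spin -0.06080280985452816 F [ 1.2 -0.2 -2.5] w 0.0305 gf 62.0
 after spin: [0.08 0.07 0.89]
top hat ((237.57281494140625, 273.4264221191406), (40.9554328918457, 42.3384895324707), 64.90750885009766) [0.43981415 0.19594471 0.04      ]Traceback (most recent call last):
  File "<stdin>", line 11, in <module>
ValueError: max() iterable argument is empty
```

Call:
send_rows:
  plan:
    - [-1, [0, 0, -0.7], 0]
    - [-1, [0, 0, -0.9], 0]
    - [-1, [0, 0, -0.9], 0]
    - [-1, [0, 0, -0.8], 0]
    - [-1, [0.1, 0.7, 0], 0]
    - [-1, [0.1, 0.7, 0], 0]
    - [-1, [0.1, 0.7, 0], 0]
    - [-1, [0, 0, 0], 0]

```text
clock: 16.15
tcp_pos: [0.533, 0.2169, 0.3388]
eef_rot: [-0.003, -0.705, 0.71, 0.002]
wrist_force: [0.2, 0.1, -2.6]
grip_width: 0.0308
gripper_force: 61.8
```

```bash
python3 - <<'E'
from h import *; from plant import ctrl
s=ctrl.get_state();go(s,[.442,.1955,.344],3.14)
c=ctrl.camera("wrist"); c["pose"]=tool(s)@c["tool_from_camera"]; np.save("w6.npy",c,allow_pickle=True)
sc=ctrl.camera("scene")
print("disc c px",proj(c,[.442,.197,.04]))
o=np.zeros((480,800,3),np.uint8); o[:,:500]=c["image"][:,140:]; o[:300,500:]=cv2.resize(sc["image"][190:390,300:500],(300,300)); cv2.imwrite("pics/w6.png",o[:,:,::-1])
E
```

```text
t 16.15 tcp [0.533  0.2169 0.3388] phi 3.134 tilt -1.0 units [ 0.55  2.27 -0.11] spin -0.05482738565177512 F [ 0.2  0.1 -2.6] w 0.0308 gf 61.8
 after spin: [ 0.54  2.28 -0.11]
disc c px [435.80764863 207.95110042]
```

View pics/w6.png

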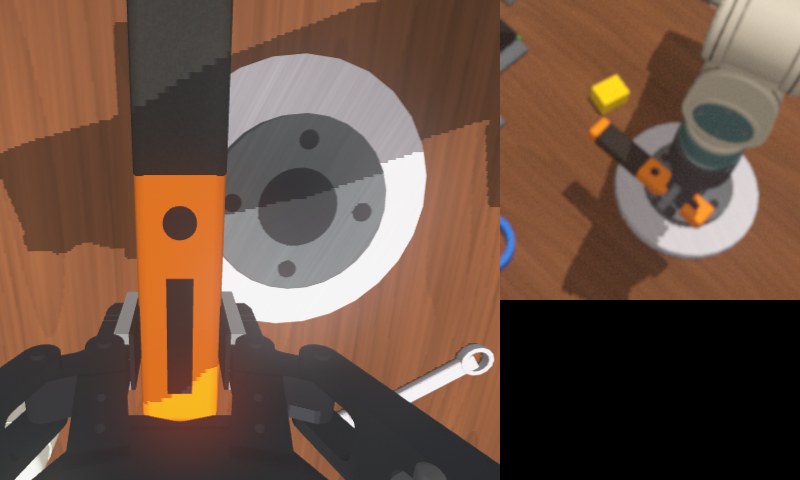

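The bore centre is at full-image (437,206) against the predicted (436,208), so the disc position is good. Checking that the lamp is level, plus the remaining travel.

```bash
python3 - <<'E'
from h import *; from plant import ctrl
c=load("w6"); s=ctrl.get_state(); z=s["tcp_pos"][2]-.1524
d=onz(c,437,206,.04); print("disc",d)
g=cv2.GaussianBlur(c["image"],(3,3),0).astype(float)
m,_=comps(c["image"],(5,150,40),(20,255,255))
for r in(185,205,245,265):
    x=np.where(m[r])[0]; x=x[(x>250)&(x<380)]; a,b=onz(c,x.min()-.5,r,z),onz(c,x.max()+.5,r,z); print(r,(a-b).round(4)[:2],((a+b)/2).round(4))
for r in(10,50,100,150):
    x=np.where((g[r].max(1)<75)&(g[r].max(1)-g[r].min(1)<16))[0]; x=x[(x>250)&(x<380)]
    if len(x): a,b=onz(c,x.min()-.5,r,z),onz(c,x.max()+.5,r,z); print("dark",r,x.min(),x.max(),(a-b)[0].round(4),((a+b)/2).round(4))
go(s,[d[0],d[1]-.0015,.346],None)
E
```

```text
disc [0.44122691 0.19550139 0.04      ]
185 [ 0.0304 -0.0002] [0.5315 0.1589 0.1875]
205 [ 0.0309 -0.0002] [0.5315 0.1656 0.1875]
245 [ 0.0309 -0.0002] [0.5318 0.1799 0.1875]
265 [ 0.0308 -0.0003] [0.5318 0.1874 0.1875]
dark 10 268 371 0.0305 [0.531  0.1078 0.1875]
dark 50 269 369 0.0304 [0.5312 0.1183 0.1875]
dark 100 271 368 0.0307 [0.5312 0.1324 0.1875]
dark 150 273 368 0.0312 [0.5309 0.1475 0.1875]
t 16.25 tcp [0.5365 0.2174 0.3399] phi 3.134 tilt -1.0 units [ 0.6   2.38 -0.15] spin None F [ 0.8 -0.2 -1.5] w 0.0308 gf 61.8
```

Call:
send_rows:
  plan:
    - [-1, [0.1, 0.5, -0.15], 0]
    - [-1, [0.2, 0.7, 0], 0]
    - [-1, [0.2, 0.7, 0], 0]
    - [-1, [0.08, 0.45, 0], 0]
    - [-1, [0, 0, 0], 0]
    - [-1, [0, 0, 0], 0]
    - [-1, [0, 0, 0], 0]
    - [-1, [0, 0, 0], 0]

```text
clock: 17.05
tcp_pos: [0.4445, 0.1953, 0.3465]
eef_rot: [0.0, -0.704, 0.71, -0.0]
wrist_force: [-0.1, -0.4, -2.1]
grip_width: 0.031
gripper_force: 61.8
```

```bash
python3 - <<'E'
from h import *; from plant import ctrl
s=ctrl.get_state(); go(s,[.442,.1945,.346],3.14)
c=ctrl.camera("wrist"); c["pose"]=tool(s)@c["tool_from_camera"]; sc=ctrl.camera("scene"); t=ctrl.camera("top")
o=np.zeros((480,800,3),np.uint8); o[:,:400]=c["image"][:,120:520]; o[:240,400:640]=cv2.resize(sc["image"][230:350,350:470],(240,240)); o[240:,400:720]=cv2.resize(t["image"][200:290,300:420],(320,240)); cv2.imwrite("pics/w7.png",o[:,:,::-1])
E
```

```text
t 17.05 tcp [0.4445 0.1953 0.3465] phi 3.133 tilt -1.0 units [0.02 0.06 0.01] spin -0.06327120847499905 F [-0.1 -0.4 -2.1] w 0.031 gf 61.8
 after spin: [0.02 0.06 0.01]
```

View pics/w7.png

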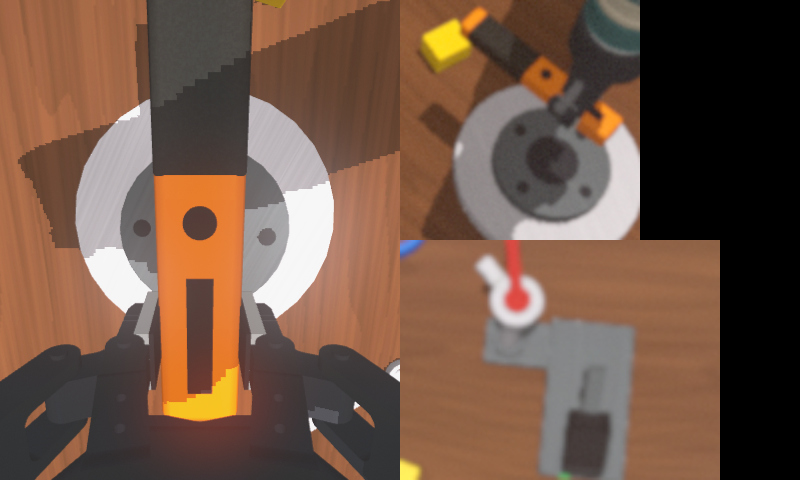

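The wrist view shows the lamp level over the disc, centred between the pads with the disc symmetric around column 200. The scene and top views show the dock empty and the red arm still swung out at the stop.

Call:
send_rows:
  plan:
    - [-1, [0, 0.05, 0], 0]
    - [-1, [0, 0, 0], 0]
    - [-1, [0, 0, 0], 0]
    - [-1, [0, 0, 0], 0]
    - [-1, [0, 0, 0], 0]

```text
clock: 17.7
tcp_pos: [0.4412, 0.1951, 0.3464]
eef_rot: [0.0, -0.704, 0.71, -0.0]
wrist_force: [-0.9, 0.4, -2.1]
grip_width: 0.0309
gripper_force: 61.8
```

```bash
python3 -c "
from plant import ctrl
print(ctrl.get_state()['tcp_pos'],ctrl.sign_off())"
```

```text
the job is handed in; nothing more can be done
[0.44115976 0.19508871 0.34636155] None
```

I handed the job in at 17.7 s: the red arm is swung out to its end stop, and the lamp is out of its dock, held level with its strip facing down about 17 cm above the bench over the disc centre. On the way I laid the lamp briefly on the bench to level and regrip it.

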